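Clear the dowel box and crack its stuck lid

TASK

The plywood panel is parked on the lid of the sealed dowel box. Lift it out, stand it on the bench on its same bottom edge, leaning back against the front of the angled wooden rest, and let go of it; then take the lid by its handle, break it free from its sticky seal without throwing it wide open, and keep holding it with its front edge about 4 cm up. The program finishes while still holding the lid by its handle; do not let the panel fall over, and leave the other things on the bench where they are.

Things in the scene. Friction and masses are not known exactly. Their poses are not given: they have to be found in the camera images.
- panel: loose plywood panel (about 0.3 kg), 16 thick (x) x 150 wide (y) x 190 tall (z) mm; origin at the centre of its bottom edge face, z up its height. It starts upright, parked between two 20 mm high wooden battens (22 mm apart, 150 mm long) on the lid, its bottom on the lid's top face; bottom starts 93.5 mm above the bench. It lifts straight up out of the battens.
- box: airtight grey box screwed to the bench, 200 deep (x) x 220 wide (y) x 85 mm high, with a white lid 8 mm thick hinged along its far (+x) top edge; origin at the centre of its underside, -x is its front. With the panel parked, the panel's centre plane is 30 mm behind (+x of) the box's centre.
- lid (a joint): opening angle of the box's lid, rad: 0 shut, 0.45 the stop; 0.2 rad lifts the front edge 4 cm. The rubber seal sticks: at the handle it takes about 14 to 18 N upward to break free, then the pull falls away to the lid's own weight (about 2 to 3 N at the handle) within about 0.15 rad. Let go, it falls shut.
- grip (a point): middle of the bar of the lid's bow handle: a level round steel bar, 12 mm thick and 90 mm long (along the box's y), on two end posts near the lid's front edge. The point lies on the bar's axis, 38 mm above the lid's top face; 175 mm in front of the hinge axis and 46 mm above it when shut
- hinge (a point): point on the lid's hinge axis (the axis runs along the box's y) at the middle of the box's far top edge, 85.5 mm above the bench
- rest: wooden angle rest fixed to the bench: an upright board 18 thick, 180 wide (y), 100 mm high with a 108 mm deep foot and gussets behind it; origin at the bottom centre of its front face, which looks along its -x; the bench in front of it is clear
- tape: tape measure, 65 x 30 x 60 mm, stands between box and rest; origin under its middle
- offcut: wooden offcut, 50 x 70 x 28 mm, lies on the bench; origin under its middle
- glue: white glue bottle, 56 mm across, 150 mm tall; origin under its middle
- screws: grey screw jar, 64 mm across, 80 mm tall; origin under its middle
- screwdriver: screwdriver lying on the bench; origin under its middle
- hammer: hammer lying on the bench; origin under it
- drill: cordless drill standing on its battery foot, 225 mm tall; origin under the foot

How it is judged (in metres and radians):
On the way, in this order (a step that is already met when the one before it is completed fails the run):
1. the panel stands on the bench, leaning against the front of the rest, let go, and the lid is still shut (angle between panel's own z axis and vertical between 0.09 and 0.65 rad and height (world z) of panel below 0.015 m and x of panel in the frame of rest below 0 m and contact force between panel and rest above 0.05 N and contact force between each of the arm, the fingers and panel below 0.05 N and contact force between panel and box below 0.05 N and linear speed of panel below 0.03 m/s and value of joint lid below 0.04 rad), for 0.2 s.
2. the lid is broken free and held slightly open by its handle (value of joint lid between 0.12 and 0.33 rad and velocity of joint lid between -0.1 and 0.1 rad/s and contact force between the fingers and box above 0.5 N and distance between the grasp point and grip below 0.06 m), for 0.3 s.
At the end, for the whole second after the job is handed in: the fingers hold the handle (TCP within 6 cm of it), the lid still, 0.12 to 0.33 rad open (front edge 2.5 to 6.5 cm up); the panel, clear of robot and box, stands on the bench (within 15 mm) before the rest and leans against it, 0.09 to 0.65 rad from upright (all of step 2 and angle between panel's own z axis and vertical between 0.09 and 0.65 rad and height (world z) of panel below 0.015 m and x of panel in the frame of rest below 0 m and contact force between panel and rest above 0.05 N and contact force between each of the arm, the fingers and panel below 0.05 N and contact force between panel and box below 0.05 N and linear speed of panel below 0.03 m/s); the arm keeps its last pose, push and grip.
It fails at once if the lid is thrown wide open (past 0.42 rad) (value of joint lid above 0.42 rad).
It fails at once if the panel falls over (angle between panel's own z axis and vertical above 1.1 rad).
It fails at once if another thing on the bench is moved more than 3 cm (distance of any of tape, offcut, glue, screws, screwdriver, hammer, drill from where it was at the start of the episode above 0.03 m).
It also fails if it takes over 64 s, if anything falls off the work surface, if the arm or the gripper's body presses on something with over 40 N, if the wrist force passes 120 N, or if a joint passes its speed limit or range.

ROBOT

A 6-joint arm with a two-finger parallel gripper is mounted at the origin on the work surface. World frame = base frame: x ahead of the robot, y to its left, z up, the work surface at z = 0. Lengths are in m, angles in degrees, forces in N, time in s.
With the tool pointing down it reaches from about 0.3 to 0.875 m from the base axis. Payload 4.2 kg.
Tool frame: the origin (TCP) lies between the finger pads, 19 mm behind the fingertips; this is the grasp point; z points along the fingers, y is the line along which they close (so a half turn about z gives the same grasp; the last joint's range is limited). The gripper opens to 85 mm and grips with 20 to 120 N. Pads are 22 mm wide; open, the fingers measure 114 mm over their backs; the gripper's body (76 mm by 85 mm) begins 54 mm behind the grasp point. The pads swing forward as they close: fully open they stand 13 mm farther back than shut.
Start: joints at [75.688, 18.312, 89.639, -0, 72.044, -1.146], TCP at [0.131, 0.56, 0.25] pointing down, gripper open.
Joint ranges: [-177.97, 177.97], [-48.28, 115.42], [12.27, 149.76], [-77.06, 257.06], [2.81, 150.46], [-146.56, 146.56]. Speed limits (degrees/s): [147.25, 147.25, 180, 180, 180, 180].

INTERFACE

Orientations are given as a 3x3 rotation matrix whose columns are the frame's x, y, z axes.
In Python, from workcell import manip, vision, get_obs gives the robot as it stands (manip), with the cameras (vision) and the readings as plain functions.
- The arm moves only by the shell command python3 jog.py 'ROWS' [FORCE]. ROWS is a JSON list of rows, 1 to 8 of them, each of 7 numbers: dx, dy, dz in m, then a rotation vector rx, ry, rz in degrees, then the finger opening in m; each row is the pose to reach, as a shift and turn from the pose commanded when the command began, along the tool's axes at that moment; what a row does not reach only later rows make up. A row lasts 1/10 s, in which the tool goes at most 0.05 m and 8.59 degrees, less where a joint would pass 70% of its speed; a pose out of reach is approached as far as the arm can. The fingers move at their own pace and stop on an object; FORCE is the grip in N (left out, the last holds). Time passes only in rows, so rows that do not move let the fingers close. It prints the time, the measured TCP pose, the force, the opening and the grip force at its end. Input that does not fit is refused with a message, and nothing moves.
- get_obs(): the state, without advancing time (a new reading comes with each control period).
- vision.capture(name): name is "scene" or "top" or "wrist"; returns a dict with "color" (384x512x3 uint8, red, green, blue), "camera_matrix" (3x3 intrinsics, pixels), "D" ([k1, k2, p1, p2, k3] as OpenCV has them; the pictures are not rectified), "view" (4x4, takes a point from world to camera coordinates); the wrist camera has in their place "hand_eye" (4x4, takes a point from camera to tool coordinates, whose origin is the TCP and whose axes are the flange's). Camera axes: x right, y down, z forward; pixel columns grow to the right and rows downward; lengths in m; the calibration is good to about 2 mm. A picture is of the moment at which its call begins: read the wrist's pose just before it. There is no depth.
- manip.hand_in(): hands the job in; it is judged then, once.
The state is a dict: "time": time; "joints": joint angles; "qd": joint speeds; "effort": joint torques, N m; "eef_pos": TCP position; "tcp_rot": TCP orientation; "ft_force": force on the tool from outside, world axes, zero at the start; "torque": the same for the moment, N m; "width": finger opening in m; "finger_force": force on a finger pad.
Only numpy, scipy, OpenCV 4.12 (cv2) and the standard library are available. Lean on these libraries where they do the work, as an engineer would, in place of code of your own. Each camera call takes 0.05 s, during which the arm holds its last target. There are 200 camera calls.

## Working session

There is one attempt and no reset: what is moved stays moved. The work goes in short steps, Python scripts to look and compute and a shell command to move; the robot and the scene stay as the last step left them, time stands still between calls to the robot, and variables do not carry over. Pictures are saved under pics/ and viewed, at most 14 in all, crops included, and the job is handed in when it is done.

```bash
mkdir -p pics; ls
cat > h.py <<'E'
import numpy as np,cv2
from workcell import manip, vision, get_obs
def cam(n):
    o=get_obs(); c=vision.capture(n)
    if n=="wrist":
        T=np.eye(4);T[:3,:3]=np.array(o["tcp_rot"]).reshape(3,3);T[:3,3]=o["eef_pos"]
        c["c2w"]=T@np.array(c["hand_eye"])
    else: c["c2w"]=np.linalg.inv(np.array(c["view"]))
    c["K"]=np.array(c["camera_matrix"],float);c["Dd"]=np.array(c["D"],float)
    return c
def ray(c,uv):
    p=cv2.undistortPoints(np.array(uv,float).reshape(-1,1,2),c["K"],c["Dd"]).reshape(-1,2)
    d=np.c_[p,np.ones(len(p))]@c["c2w"][:3,:3].T
    return c["c2w"][:3,3],d
def onz(c,uv,z):
    o,d=ray(c,uv); return o+d*((z-o[2])/d[:,2:3])
def proj(c,P):
    v=np.linalg.inv(c["c2w"]); r,_=cv2.Rodrigues(v[:3,:3])
    return cv2.projectPoints(np.array(P,float).reshape(-1,1,3),r,v[:3,3],c["K"],c["Dd"])[0].reshape(-1,2)
def save(c,n,s=1): 
    im=c["color"][:,:,::-1]
    cv2.imwrite("pics/"+n+".png",cv2.resize(im,None,fx=s,fy=s))
E
python3 - <<'E'
from h import *
import pickle
for n in("scene","top"):
    c=cam(n);save(c,n+"0",1.5);pickle.dump(c,open(n+".pkl","wb"));print(n,c["c2w"].round(3).tolist())
o=get_obs();print(o)
E
```

```text
jog.py
pics
workcell.py
scene [[0.584, 0.591, -0.556, 1.372], [0.811, -0.414, 0.413, -0.544], [0.014, -0.692, -0.721, 1.07], [0.0, 0.0, 0.0, 1.0]]
top [[0.003, -0.998, 0.07, 0.508], [-1.0, -0.002, 0.017, -0.011], [-0.017, -0.07, -0.997, 1.678], [0.0, 0.0, 0.0, 1.0]]
{'time': 0.1, 'joints': array([ 7.56861275e+01,  1.83473835e+01,  8.96994552e+01,  4.16046964e-04,
        7.20457575e+01, -1.14465363e+00]), 'qd': array([ 0.02399086,  0.09945648, -0.22772296,  0.00924486, -0.04685341,
       -0.02467572]), 'effort': array([ 1.41705514e-03, -4.16404688e+01, -2.34704018e+01, -5.60852834e-05,
        4.88955877e-03, -6.27619556e-07]), 'eef_pos': array([0.13088563, 0.55948893, 0.24927202]), 'tcp_rot': array([[-9.73700921e-01,  2.27829656e-01, -4.06249427e-04],
       [ 2.27830015e-01,  9.73699665e-01, -1.56422897e-03],
       [ 3.91871828e-05, -1.61564700e-03, -9.99998694e-01]]), 'ft_force': array([-0.33206443,  0.98865228,  0.49743652]), 'torque': array([-0.00704389,  0.01914411,  0.02276044]), 'finger_force': 0.0, 'width': 0.08535631357339049}
```

View pics/scene0.png

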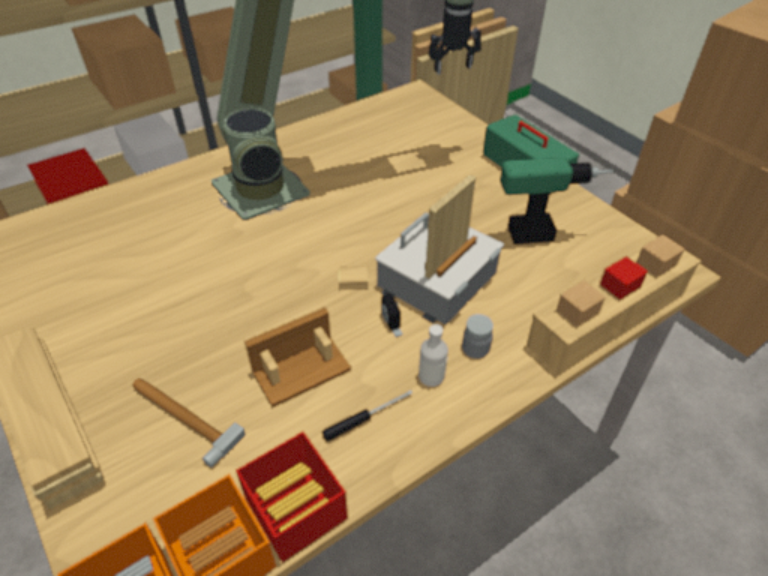

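View pics/top0.png

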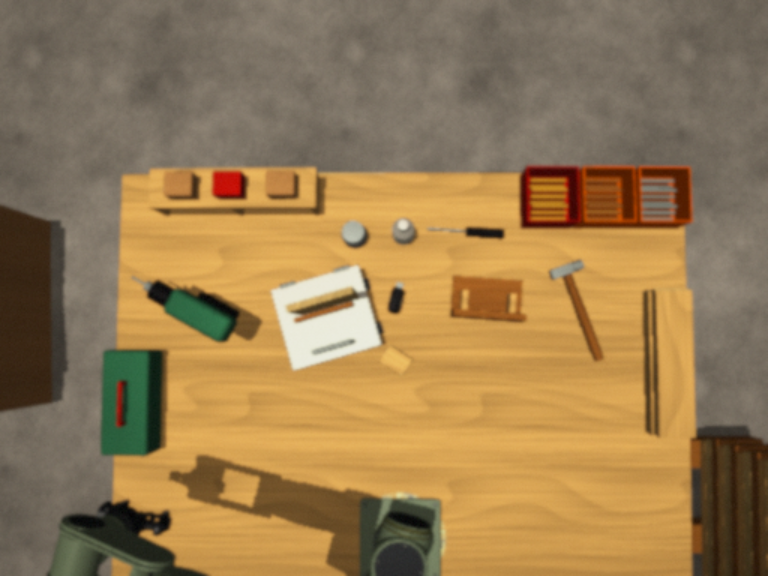

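The scene view shows the panel on the white lid around (450,230), the rest at (295,355) and the tape at (390,312). In the top view the lid quad is (273,290), (360,266), (381,346), (294,369), with the handle at (333,347). The rest spans (450..525, 276..320), with its front facing the robot. Next I'll measure.

Run:
```python
from h import *
import pickle
t=pickle.load(open("top.pkl","rb"));s=pickle.load(open("scene.pkl","rb"))
im=t["color"];hsv=cv2.cvtColor(im,cv2.COLOR_RGB2HSV)
m=((hsv[...,1]<40)&(hsv[...,2]>150)).astype(np.uint8);roi=np.zeros_like(m);roi[170:250,175:260]=1;m*=roi
m=cv2.morphologyEx(m,cv2.MORPH_CLOSE,np.ones((5,5)))
cs=max(cv2.findContours(m,0,2)[0],key=cv2.contourArea);h=cv2.convexHull(cs)
P=onz(t,h.reshape(-1,2),0.0935)
r=cv2.minAreaRect(P[:,:2].astype(np.float32));print("lid",r,cv2.boxPoints(r).round(4).tolist())
# rest
m=((hsv[...,0]<14)&(hsv[...,1]>130)).astype(np.uint8);roi=np.zeros_like(m);roi[178:218,295:355]=1;m*=roi
cs=max(cv2.findContours(m,0,2)[0],key=cv2.contourArea)
r=cv2.minAreaRect(cs.astype(np.float32));b=cv2.boxPoints(r);print("restpx",r,b.tolist())
for z in(0,.1):print(z,onz(t,b,z)[:,:2].round(4).tolist())
# hsv print for sampling along board
for u in(305,325,345): print([tuple(int(v) for v in hsv[y,u]) for y in range(198,218,2)])
for n,c,(x0,y0,x1,y1) in(("top",t,(175,170,365,250)),("scene",s,(160,100,350,280))):
    k=cv2.resize(c["color"][y0:y1,x0:x1,::-1],None,fx=4 if n=="top" else 3.1,fy=4 if n=="top" else 3.1,interpolation=cv2.INTER_CUBIC);cv2.imwrite(f"pics/{n}c.png",k)
```

```text
lid ((0.5625558495521545, 0.18225926160812378), (0.20562078058719635, 0.2240876406431198), 16.427778244018555) [[0.43230000138282776, 0.260699987411499], [0.49559998512268066, 0.04569999873638153], [0.6929000020027161, 0.1039000004529953], [0.6294999718666077, 0.3188000023365021]]
restpx ((346.5, 212.0), (1.0, 0.0), 180.0) [[347.0, 212.0], [347.0, 212.0], [346.0, 212.0], [346.0, 212.0]]
0 [[0.5614, -0.3138], [0.5614, -0.3138], [0.5614, -0.3099], [0.5614, -0.3099]]
0.1 [[0.5582, -0.2958], [0.5582, -0.2958], [0.5582, -0.2921], [0.5582, -0.2921]]
[(14, 199, 149), (14, 197, 153), (14, 204, 144), (14, 195, 141), (14, 202, 155), (14, 202, 154), (14, 196, 130), (17, 162, 191), (18, 158, 212), (18, 158, 205)]
[(14, 201, 156), (14, 195, 154), (14, 197, 150), (14, 200, 152), (14, 201, 152), (14, 197, 154), (14, 209, 149), (14, 180, 130), (18, 159, 194), (18, 157, 205)]
[(15, 194, 175), (15, 192, 167), (15, 191, 160), (14, 191, 164), (14, 195, 166), (14, 195, 144), (14, 200, 154), (14, 210, 136), (16, 172, 139), (18, 163, 204)]
```

View pics/topc.png

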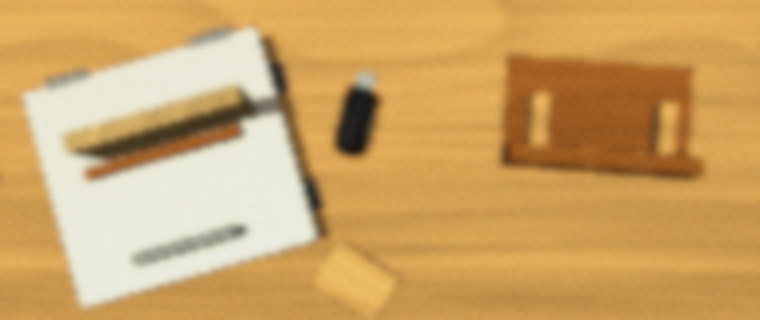

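View pics/scenec.png

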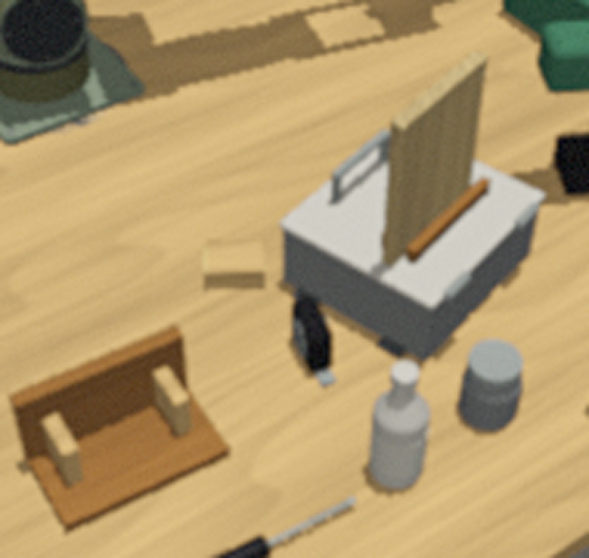

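The crops show lid corners at (25,93), (252,28), (322,238), (83,306), the panel top at (63,140)-(242,95), and the handle at (135,260)-(245,230). The rest's board top front edge runs (503,163)-(703,177), facing the robot, with the foot behind it.

Run:
```python
from h import *
import pickle
t=pickle.load(open("top.pkl","rb"));s=pickle.load(open("scene.pkl","rb"))
f=lambda l:np.array(l,float)/4-0.5+.125+np.array([175,170])
g=lambda l:np.array(l,float)/3.1-.5+np.array([160,100])
C=onz(t,f([(25,93),(252,28),(322,238),(83,306)]),.0935)
print("lid corners",C[:,:2].round(4).tolist(),C.mean(0),[np.linalg.norm(C[i]-C[(i+1)%4]).round(4) for i in range(4)])
H=onz(t,f([(135,260),(245,230)]),.1315);print("handle",H[:,:2].round(4).tolist(),H.mean(0))
P=onz(t,f([(63,133),(240,88),(245,103),(68,151)]),.2835);print("panel top",P[:,:2].round(4).tolist())
cs=C[:,:2].mean(0);S=onz(s,g([(283,223),(435,306),(546,196)]),.0935);print("scene lid L,hinge R..",S[:,:2].round(4).tolist())
S=onz(s,g([(392,124),(478,58),(487,64),(402,130)]),.2835);print("scene panel top",S[:,:2].round(4).tolist())
S=onz(s,g([(335,188),(388,140)]),.1315);print("scene handle",S[:,:2].round(4).tolist())
# rest front edge: top view, mask boundary per column
hsv=cv2.cvtColor(t["color"],cv2.COLOR_RGB2HSV)
V=hsv[...,1].astype(float)-hsv[...,2]  # brown: >20; bench: <-20
e=[]
for u in range(304,348,2):
    col=V[200:225,u]; k=np.where(col>0)[0].max(); y=200+k+col[k]/(col[k]-col[k+1]); e.append((u,y))
e=np.array(e);print(e[::4].round(1).tolist())
E=onz(t,e,.1);p=np.polyfit(E[:,1],E[:,0],1);print("rest front top edge x=a*y+b",p,np.abs(np.polyval(p,E[:,1])-E[:,0]).max())
R=onz(t,f([(503,160),(703,173)]),.1);print("rest ends",R[:,:2].round(4).tolist())
S=onz(s,g([(13,401),(178,328),(186,343),(20,416)]),.1);print("scene rest top",S[:,:2].round(4).tolist())
T=onz(t,f([(337,73),(375,152)]),.06);print("tape",T.round(3).tolist())
```

```text
lid corners [[0.628, 0.3176], [0.6888, 0.1068], [0.4947, 0.0411], [0.4315, 0.2609]] [0.56074195 0.18159196 0.0935    ] [np.float64(0.2194), np.float64(0.2049), np.float64(0.2288), np.float64(0.2045)]
handle [[0.4747, 0.2079], [0.502, 0.109]] [0.48833325 0.15848264 0.1315    ]
panel top [[0.5809, 0.2465], [0.6179, 0.1021], [0.6057, 0.098], [0.5662, 0.2422]]
scene lid L,hinge R.. [[0.501, 0.0478], [0.6955, 0.1054], [0.6343, 0.3168]]
scene panel top [[0.6153, 0.0984], [0.581, 0.2363], [0.5941, 0.2371], [0.628, 0.1006]]
scene handle [[0.5212, 0.1031], [0.4893, 0.201]]
[[304.0, 211.4], [312.0, 211.9], [320.0, 212.6], [328.0, 213.5], [336.0, 213.7], [344.0, 214.5]]
rest front top edge x=a*y+b [0.07788968 0.57102694] 0.0007988411289544528
rest ends [[0.5666, -0.1249], [0.555, -0.3081]]
scene rest top [[0.5652, -0.3096], [0.5744, -0.1316], [0.5964, -0.1357], [0.5855, -0.3125]]
tape [[0.65, 0.029, 0.06], [0.575, -0.007, 0.06]]
```

```bash
python3 jog.py '[[0, 0, -0.05, 0, 0, 0, 0.085], [0, 0, -0.1, 0, 0, 0, 0.085], [-0.05, -0.025, -0.15, 0, 0, 8, 0.085], [-0.1, -0.05, -0.15, 0, 0, 16, 0.085], [-0.14, -0.07, -0.15, 0, 0, 24, 0.085], [-0.18, -0.09, -0.15, 0, 0, 32, 0.085], [-0.22, -0.11, -0.15, 0, 0, 40, 0.085], [-0.26, -0.13, -0.15, 0, 0, 48, 0.085]]'
python3 - <<'E'
from h import *
o=get_obs();R=o["tcp_rot"];p=o["eef_pos"];print((R.T@(np.array([.5985,.171,.40])-p)).round(4),p,R.round(3).tolist())
E
```

```text
time: 0.9
eef_pos: [0.3519, 0.3756, 0.3999]
tcp_rot: [[-0.478, 0.879, -0.0], [0.879, 0.478, -0.0], [0.0, -0.0, -1.0]]
ft_force: [-0.7, 1.4, 0.9]
width: 0.0847
finger_force: 0.0
[-2.975e-01  1.190e-01 -2.000e-04] [0.3519193  0.37555806 0.39985356] [[-0.478, 0.879, -0.0], [0.879, 0.478, -0.0], [0.0, -0.0, -1.0]]
```

```bash
python3 jog.py '[[-0.045, 0.018, 0, 0, 0, 4, 0.085], [-0.09, 0.036, 0, 0, 0, 8, 0.085], [-0.135, 0.054, 0, 0, 0, 12.3, 0.085], [-0.18, 0.072, 0, 0, 0, 12.3, 0.085], [-0.225, 0.09, 0, 0, 0, 12.3, 0.085], [-0.27, 0.108, 0, 0, 0, 12.3, 0.085], [-0.298, 0.119, 0, 0, 0, 12.3, 0.085], [-0.298, 0.119, 0, 0, 0, 12.3, 0.085]]'
python3 - <<'E'
from h import *
import pickle
c=cam("wrist");save(c,"w1",1.5);pickle.dump(c,open("w1.pkl","wb"));o=get_obs();print(o["eef_pos"],o["tcp_rot"].round(3).tolist(),c["hand_eye"])
print(proj(c,[[.5985,.171,.2835]]),proj(c,[[.488,.16,.1315]]))
E
```

```text
time: 1.7
eef_pos: [0.6014, 0.1705, 0.3979]
tcp_rot: [[-0.28, 0.96, -0.002], [0.96, 0.28, -0.002], [-0.001, -0.002, -1.0]]
ft_force: [-0.1, 0.8, -0.0]
width: 0.0853
finger_force: 0.0
[0.5997743  0.17215737 0.3984136 ] [[-0.282, 0.959, -0.003], [0.959, 0.282, -0.0], [0.0, -0.003, -1.0]] [[ 4.73786376e-04 -9.47814649e-01 -3.18821528e-01  8.21341844e-02]
 [ 9.99999551e-01  7.10841093e-04 -6.27182986e-04  1.06508341e-04]
 [ 8.21084665e-04 -3.18821088e-01  9.47814560e-01 -1.24108738e-01]
 [ 0.00000000e+00  0.00000000e+00  0.00000000e+00  1.00000000e+00]]
[[258.97164896 195.57116393]] [[167.3894994  137.27788147]]
```

View pics/w1.png

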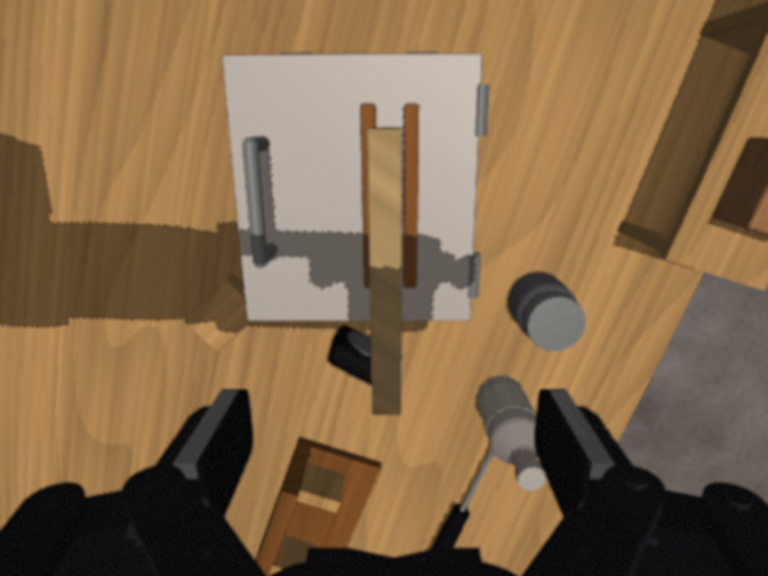

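The wrist view shows the panel's top strip from (386,128) to (387,413), running vertically and 28–35 px wide. The handle bar runs (252,140)-(263,262), and the lid corners are (224,57), (480,55), (470,320), (248,320).

Run:
```python
from h import *
import pickle
c=pickle.load(open("w1.pkl","rb"))
f=lambda l:(np.array(l,float)+.5)/1.5-.5
P=onz(c,f([(369,128),(403,128),(401,413),(373,413)]),.2835);print("panel",P[:,:2].round(4).tolist(),P.mean(0))
L=onz(c,f([(224,57),(480,55),(470,320),(248,320)]),.0935);print("lid",L[:,:2].round(4).tolist(),L.mean(0))
H=onz(c,f([(250,141),(262,258)]),.1375);print("handle",H[:,:2].round(4).tolist(),H.mean(0))
o,d=ray(c,f([(358,128)]));print(o)
o=get_obs();print(o["eef_pos"],(o["tcp_rot"].T@(P.mean(0)-o["eef_pos"])).round(4), np.degrees(np.arctan2(*(P[0]-P[3])[:2]*[-1,1])),np.degrees(np.arctan2(*(P[1]-P[2])[:2]*[-1,1])))
```

```text
panel [[0.5678, 0.2448], [0.5827, 0.2491], [0.6241, 0.1065], [0.6094, 0.1021]] [0.59602005 0.17564479 0.2835    ]
lid [[0.4344, 0.2615], [0.6281, 0.3188], [0.6932, 0.1048], [0.4966, 0.047]] [0.56305417 0.18300854 0.0935    ]
handle [[0.4788, 0.2086], [0.5057, 0.1232]] [0.49224072 0.16593468 0.1375    ]
[0.57872343 0.24961415 0.52190685]
[0.5997743  0.17215737 0.3984136 ] [ 0.0044 -0.0023  0.1149] 16.24920110664957 16.213450631483152
```

```bash
python3 jog.py '[[0.004, -0.003, 0.045, 0, 0, 0, 0.085], [0.004, -0.003, 0.09, 0, 0, 0, 0.085], [0.004, -0.003, 0.13, 0, 0, 0, 0.085], [0.004, -0.003, 0.148, 0, 0, 0, 0.085], [0.004, -0.003, 0.148, 0, 0, 0, 0.085]]'; python3 jog.py '[[0, 0, 0, 0, 0, 0, 0], [0, 0, 0, 0, 0, 0, 0], [0, 0, 0, 0, 0, 0, 0], [0, 0, 0, 0, 0, 0, 0], [0, 0, 0, 0, 0, 0, 0], [0, 0, 0, 0, 0, 0, 0], [0, 0, 0, 0, 0, 0, 0], [0, 0, 0, 0, 0, 0, 0]]' 50
```

```text
time: 2.25
eef_pos: [0.592, 0.1772, 0.2488]
tcp_rot: [[-0.286, 0.958, -0.007], [0.958, 0.286, -0.001], [0.001, -0.008, -1.0]]
ft_force: [-0.6, 0.1, -0.8]
width: 0.0849
finger_force: 0.0
time: 3.05
eef_pos: [0.5952, 0.1766, 0.2529]
tcp_rot: [[-0.285, 0.959, 0.002], [0.959, 0.285, 0.001], [0.0, 0.002, -1.0]]
ft_force: [-0.4, -0.3, 5.5]
width: 0.0155
finger_force: 50.4
```

```bash
python3 jog.py '[[0, 0, -0.01, 0, 0, 0, 0], [0, 0, -0.02, 0, 0, 0, 0], [0, 0, -0.035, 0, 0, 0, 0], [0, 0, -0.05, 0, 0, 0, 0], [0, 0, -0.065, 0, 0, 0, 0], [0, 0, -0.08, 0, 0, 0, 0], [0, 0, -0.09, 0, 0, 0, 0], [0, 0, -0.09, 0, 0, 0, 0]]'
python3 - <<'E'
from h import *
import pickle
for n in("wrist","scene"):
    c=cam(n);pickle.dump(c,open(n+"2.pkl","wb"));save(c,n+"2",1.5)
o=get_obs();print(o["eef_pos"],o["tcp_rot"].round(4).tolist(),o["width"])
E
```

```text
time: 3.85
eef_pos: [0.5952, 0.1766, 0.3436]
tcp_rot: [[-0.285, 0.959, 0.003], [0.959, 0.285, 0.001], [-0.0, 0.003, -1.0]]
ft_force: [-0.1, -1.0, -3.4]
width: 0.0153
finger_force: 49.5
[0.59458505 0.1764032  0.34143078] [[-0.2845, 0.9587, -0.0011], [0.9587, 0.2845, -0.0002], [0.0001, -0.0011, -1.0]] 0.015624137054137056
```

View pics/scene2.png

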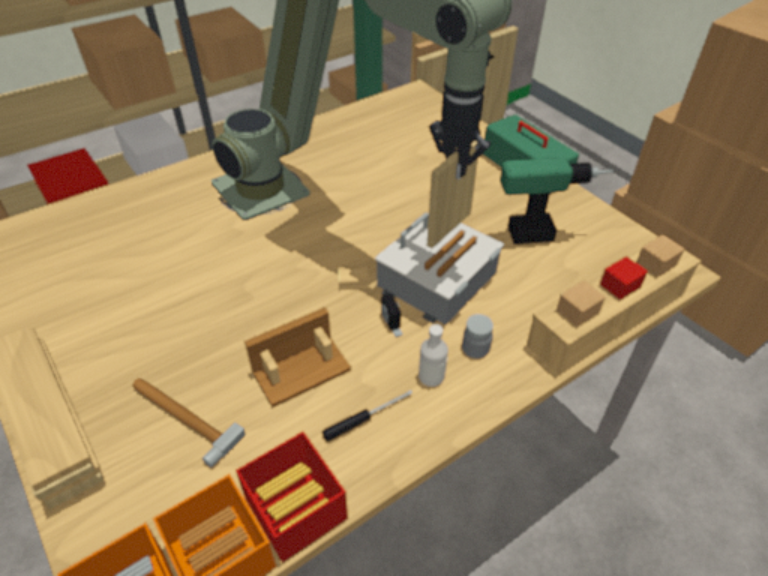

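Panel lifted cleanly, still upright over the battens at about (450,205). Next I'll refine the rest's position and work out the carry move.

```bash
cat > go.py <<'E'
from h import *
from scipy.spatial.transform import Rotation as Ro
import sys
o=get_obs();R=np.array(o["tcp_rot"]);p=o["eef_pos"]
yaw,a,x,y,z=map(float,sys.argv[1:6]); # tool: y along yaw dir, tilt a about its x, TCP target
c,s=np.cos(np.radians(yaw)),np.sin(np.radians(yaw))
T=np.array([[-s,c,0],[c,s,0],[0,0,-1]]).T if 0 else np.column_stack([[-s,c,0],[c,s,0],[0,0,-1]])
T=T@Ro.from_rotvec([a,0,0],degrees=True).as_matrix()
print((R.T@(np.array([x,y,z])-p)).round(4),Ro.from_matrix(R.T@T).as_rotvec(degrees=True).round(2))
E
python3 - <<'E'
from h import *
import pickle
c=pickle.load(open("w1.pkl","rb"))
f=lambda l:(np.array(l,float)+.5)/1.5-.5
print(onz(c,f([(300,437),(258,570)]),.1)[:,:2].round(4).tolist())
print(onz(c,f([(381,465)]),.012)[:,:2].round(4).tolist())
E
python3 go.py -3.8 0 0.53 -0.218 0.3414
```

```text
[[0.571, -0.0585], [0.5639, -0.2449]]
[[0.6734, -0.1339]]
[-3.597e-01 -1.741e-01  2.000e-04] [-6.000e-02  1.000e-02  2.033e+01]
```

```bash
python3 jog.py '[[-0.02, -0.01, 0, 0, 0, 2, 0], [-0.06, -0.03, 0, 0, 0, 5, 0], [-0.1, -0.05, 0, 0, 0, 8, 0], [-0.14, -0.07, 0, 0, 0, 11, 0], [-0.18, -0.09, 0, 0, 0, 14, 0], [-0.22, -0.107, 0, 0, 0, 17, 0], [-0.26, -0.126, 0, 0, 0, 19, 0], [-0.3, -0.145, 0, 0, 0, 20.3, 0]]';  python3 jog.py '[[-0.03, -0.005, 0, 0, 0, 0, 0], [-0.05, -0.01, 0, 0, 0, 0, 0], [-0.055, -0.01, 0, 0, 0, 0, 0], [-0.055, -0.01, 0, 0, 0, 0, 0], [-0.055, -0.01, 0, 0, 0, 0, 0]]'
python3 - <<'E'
from h import *
import pickle
for n in("wrist","scene"):
    c=cam(n);pickle.dump(c,open(n+"3.pkl","wb"));save(c,n+"3",1.5)
o=get_obs();print(o["eef_pos"],o["tcp_rot"].round(4).tolist(),o["width"])
E
```

```text
time: 4.75
eef_pos: [0.5402, -0.1539, 0.3409]
tcp_rot: [[0.067, 0.998, -0.002], [0.998, -0.067, 0.001], [0.001, -0.002, -1.0]]
ft_force: [0.4, 0.9, -2.9]
width: 0.0151
finger_force: 49.4
time: 5.25
eef_pos: [0.5277, -0.2056, 0.3415]
tcp_rot: [[0.065, 0.998, -0.001], [0.998, -0.065, 0.001], [0.001, -0.001, -1.0]]
ft_force: [-0.4, -0.4, -2.9]
width: 0.0157
finger_force: 49.4
[ 0.52786433 -0.20541684  0.34181884] [[0.0641, 0.9979, -0.0002], [0.9979, -0.0641, 0.0007], [0.0007, -0.0002, -1.0]] 0.015289603703885497
```

View pics/wrist3.png

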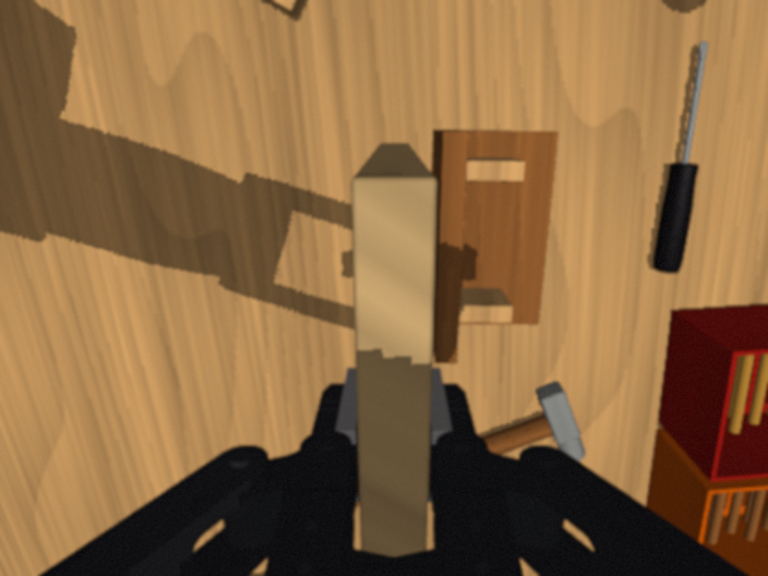

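The wrist view shows the panel top spanning (355..435, 178) to (360..430, 550). The rest's board starts at column ~434 (front foot) with its front top edge near column 443 at row 131, and its bottom end is around (434–457, 361).

Run:
```python
from h import *
import pickle
c=pickle.load(open("wrist3.pkl","rb"))
f=lambda l:(np.array(l,float)+.5)/1.5-.5
for z in(0,.1):print(z,onz(c,f([(434,131),(443,131),(464,131),(434,361),(457,361),(556,132),(540,324)]),z)[:,:2].round(4).tolist())
P=onz(c,f([(355,178),(435,178),(430,550),(360,550)]),.3418+.0335);print("panel top",P[:,:2].round(4).tolist(),P.mean(0))
im=cv2.cvtColor(c["color"],cv2.COLOR_RGB2GRAY)
for r in(90,95,100,105,110,235,239):print(r,im[r,280:315].tolist())
k=cv2.resize(c["color"][75:250,270:380,::-1],None,fx=3.4,fy=3.4,interpolation=cv2.INTER_CUBIC);cv2.imwrite("pics/w3c.png",k)
```

```text
0 [[0.5683, -0.1307], [0.5763, -0.1312], [0.5949, -0.1323], [0.5594, -0.3563], [0.5831, -0.3578], [0.6772, -0.1379], [0.6675, -0.3222]]
0.1 [[0.5608, -0.1292], [0.567, -0.1296], [0.5817, -0.1305], [0.5538, -0.3063], [0.5723, -0.3076], [0.6462, -0.1349], [0.6386, -0.2796]]
panel top [[0.5257, -0.1322], [0.5399, -0.1331], [0.5356, -0.2179], [0.5192, -0.2168]] [ 0.5300875  -0.17500737  0.3753    ]
90 [152, 149, 149, 150, 152, 154, 154, 147, 115, 66, 38, 38, 34, 35, 49, 72, 89, 94, 92, 93, 92, 96, 96, 97, 99, 99, 101, 102, 104, 106, 106, 106, 102, 96, 94]
95 [150, 151, 150, 150, 150, 153, 153, 136, 99, 58, 37, 33, 37, 35, 47, 74, 89, 92, 91, 92, 93, 95, 96, 98, 99, 100, 101, 103, 105, 105, 102, 97, 93, 92, 92]
100 [149, 152, 149, 149, 150, 153, 153, 137, 101, 59, 38, 36, 32, 38, 50, 77, 90, 93, 92, 92, 93, 95, 97, 97, 98, 100, 101, 102, 103, 103, 105, 93, 94, 92, 91]
105 [130, 148, 152, 152, 151, 153, 149, 129, 87, 49, 36, 37, 35, 40, 59, 81, 92, 91, 94, 94, 93, 94, 96, 100, 99, 100, 102, 103, 104, 106, 100, 88, 79, 80, 80]
110 [73, 73, 84, 108, 136, 149, 150, 125, 79, 46, 33, 37, 37, 42, 65, 85, 91, 94, 93, 94, 93, 96, 97, 99, 99, 100, 101, 101, 102, 103, 117, 143, 161, 166, 169]
235 [157, 157, 159, 159, 158, 154, 142, 122, 94, 69, 47, 42, 46, 49, 45, 55, 49, 53, 53, 52, 52, 58, 68, 85, 108, 135, 151, 155, 154, 155, 152, 153, 150, 147, 143]
239 [152, 153, 154, 157, 155, 151, 137, 121, 117, 103, 71, 44, 39, 44, 48, 51, 51, 52, 55, 67, 79, 86, 91, 99, 116, 139, 153, 155, 153, 154, 155, 153, 151, 148, 143]
```

View pics/w3c.png

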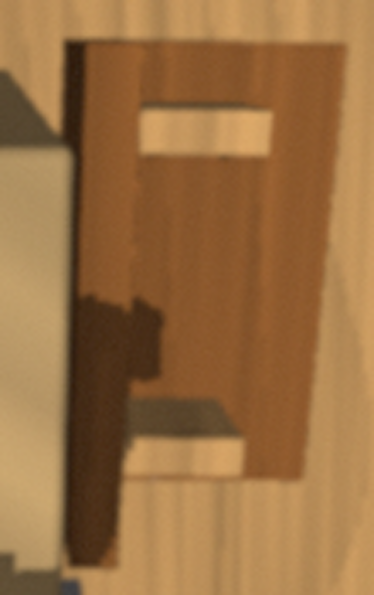

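The crop shows the board's front foot at column ~66, its top front edge running (85,42) to (70,565), and the panel clear in front of it. So the rest's front centre is about (0.561, -0.218) with yaw -3.9°.

```bash
python3 go.py -3.9 14.3 0.5415 -0.2167 0.25;python3 go.py -3.9 14.3 0.5415 -0.2167 0.168
```

```text
[-0.0104  0.0144  0.0918] [ 1.429e+01 -1.000e-02  2.300e-01]
[-0.0105  0.0144  0.1738] [ 1.429e+01 -1.000e-02  2.300e-01]
```

```bash
python3 jog.py '[[-0.01, 0.014, 0.02, 5, 0, 0, 0], [-0.01, 0.014, 0.04, 10, 0, 0, 0], [-0.01, 0.014, 0.07, 14.3, 0, 0, 0], [-0.01, 0.014, 0.1, 14.3, 0, 0, 0], [-0.01, 0.014, 0.13, 14.3, 0, 0, 0], [-0.01, 0.014, 0.155, 14.3, 0, 0, 0], [-0.01, 0.014, 0.168, 14.3, 0, 0, 0], [-0.01, 0.014, 0.168, 14.3, 0, 0, 0]]'
python3 - <<'E'
from h import *
import pickle
c=cam("scene");pickle.dump(c,open("s4.pkl","wb"))
o=get_obs();print(o["eef_pos"],o["tcp_rot"].round(4).tolist(),o["ft_force"])
E
python3 go.py -3.9 14.3 0.5415 -0.2167 0.154
```

```text
time: 6.15
eef_pos: [0.5405, -0.2165, 0.1724]
tcp_rot: [[0.065, 0.966, -0.249], [0.998, -0.062, 0.017], [0.001, -0.25, -0.968]]
ft_force: [-0.2, 0.0, -2.6]
width: 0.0155
finger_force: 50.1
[ 0.54119948 -0.21696247  0.17396718] [[0.0648, 0.9669, -0.2468], [0.9979, -0.0627, 0.0163], [0.0003, -0.2473, -0.9689]] [ 0.27111745 -0.00985633 -2.85264971]
[0.0003 0.0052 0.0193] [-0.02  0.03  0.18]
```

```bash
python3 jog.py '[[0, 0.0012, 0.005, 0, 0, 0, 0], [0, 0.0025, 0.01, 0, 0, 0, 0], [0, 0.0031, 0.0125, 0, 0, 0, 0], [0, 0.0037, 0.0145, 0, 0, 0, 0], [0, 0.0037, 0.0145, 0, 0, 0, 0]]';python3 jog.py '[[0, 0.0005, 0.002, 0, 0, 0, 0], [0, 0.0005, 0.002, 0, 0, 0, 0]]';python3 jog.py '[[0, 0.0005, 0.002, 0, 0, 0, 0], [0, 0.0005, 0.002, 0, 0, 0, 0]]'
```

```text
time: 6.7
eef_pos: [0.5408, -0.2175, 0.1589]
tcp_rot: [[0.066, 0.967, -0.247], [0.998, -0.064, 0.016], [0.0, -0.247, -0.969]]
ft_force: [0.3, 0.0, -2.6]
width: 0.0154
finger_force: 50.2
time: 6.9
eef_pos: [0.5408, -0.2175, 0.1568]
tcp_rot: [[0.066, 0.967, -0.247], [0.998, -0.064, 0.016], [0.0, -0.247, -0.969]]
ft_force: [-0.8, 0.1, -3.1]
width: 0.0153
finger_force: 50.2
time: 7.1
eef_pos: [0.5411, -0.2176, 0.1565]
tcp_rot: [[0.066, 0.967, -0.245], [0.998, -0.064, 0.016], [-0.0, -0.246, -0.969]]
ft_force: [-0.6, 0.4, 4.3]
width: 0.0156
finger_force: 51.3
```

Touched the bench. Back off 1.5 mm, slide toward the rest.

```bash
python3 jog.py '[[0, -0.0006, -0.0025, 0, 0, 0, 0], [0, 0.005, -0.004, 0, 0, 0, 0], [0, 0.01, -0.0053, 0, 0, 0, 0], [0, 0.014, -0.0063, 0, 0, 0, 0], [0, 0.016, -0.0068, 0, 0, 0, 0], [0, 0.016, -0.0068, 0, 0, 0, 0]]';python3 jog.py '[[0, 0.002, -0.0005, 0, 0, 0, 0], [0, 0.003, -0.0007, 0, 0, 0, 0], [0, 0.003, -0.0007, 0, 0, 0, 0]]';python3 jog.py '[[0, 0.002, -0.0005, 0, 0, 0, 0], [0, 0.003, -0.0007, 0, 0, 0, 0], [0, 0.003, -0.0007, 0, 0, 0, 0]]'
```

```text
time: 7.7
eef_pos: [0.5583, -0.2186, 0.1571]
tcp_rot: [[0.066, 0.967, -0.247], [0.998, -0.063, 0.016], [0.0, -0.247, -0.969]]
ft_force: [-0.0, 0.5, -3.7]
width: 0.0153
finger_force: 50.3
time: 8.0
eef_pos: [0.5612, -0.2188, 0.1574]
tcp_rot: [[0.066, 0.967, -0.246], [0.998, -0.064, 0.016], [0.0, -0.247, -0.969]]
ft_force: [0.5, 0.6, -3.9]
width: 0.0151
finger_force: 50.2
time: 8.3
eef_pos: [0.5643, -0.2191, 0.1574]
tcp_rot: [[0.066, 0.967, -0.246], [0.998, -0.064, 0.016], [0.0, -0.247, -0.969]]
ft_force: [-0.1, 0.3, -3.1]
width: 0.0154
finger_force: 50.2
```

```bash
for i in 1 2 3; do python3 jog.py '[[0, 0.001, -0.0003, 0, 0, 0, 0], [0, 0.002, -0.0005, 0, 0, 0, 0], [0, 0.002, -0.0005, 0, 0, 0, 0]]' | grep -E "eef|ft"; done
```

```text
eef_pos: [0.5663, -0.2192, 0.1574]
ft_force: [0.4, -0.2, -2.1]
eef_pos: [0.5671, -0.2192, 0.1573]
ft_force: [-3.9, -0.2, -2.1]
eef_pos: [0.5676, -0.2192, 0.1572]
ft_force: [-7.5, 0.8, -0.9]
```

```bash
python3 jog.py '[[0, -0.0006, 0.001, 0, 0, 0, 0], [0, -0.0006, 0.0015, 0, 0, 0, 0], [0, -0.0006, 0.0015, 0, 0, 0, 0]]' 20; python3 jog.py '[[0, 0, 0, 0, 0, 0, 0.03], [0, 0, 0, 0, 0, 0, 0.05], [0, 0, 0, 0, 0, 0, 0.085], [0, 0, 0, 0, 0, 0, 0.085], [0, 0, 0, 0, 0, 0, 0.085], [0, 0, 0, 0, 0, 0, 0.085]]'
python3 - <<'E'
from h import *
c=cam("scene");cv2.imwrite("pics/s5.png",cv2.resize(c["color"][150:320,130:330,::-1],None,fx=3,fy=3))
E
```

```text
time: 9.5
eef_pos: [0.5673, -0.2192, 0.1567]
tcp_rot: [[0.066, 0.966, -0.251], [0.998, -0.064, 0.017], [0.0, -0.252, -0.968]]
ft_force: [-6.4, 1.7, 2.1]
width: 0.0156
finger_force: 50.8
time: 10.1
eef_pos: [0.5695, -0.2194, 0.156]
tcp_rot: [[0.066, 0.967, -0.246], [0.998, -0.064, 0.016], [0.0, -0.247, -0.969]]
ft_force: [-0.6, 0.2, 0.3]
width: 0.0849
finger_force: 0.0
```

View pics/s5.png

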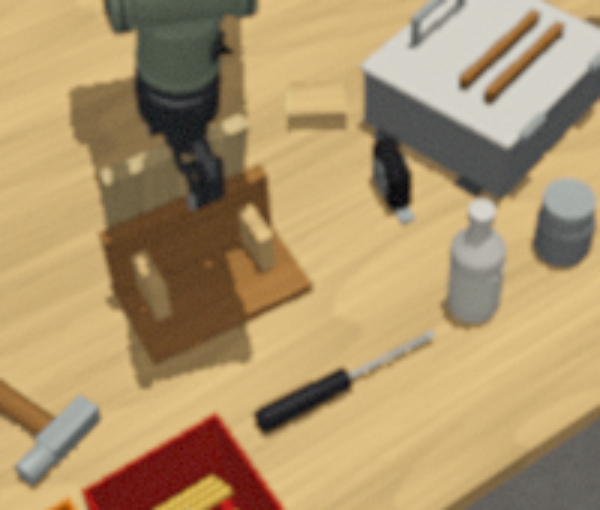

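The panel's back seems to be the shaded area above the board, around (170,160). I'll retreat along the tool axis and look again.

```bash
python3 jog.py '[[0, 0, -0.015, 0, 0, 0, 0.085], [0, 0, -0.03, 0, 0, 0, 0.085], [0, 0, -0.06, 0, 0, 0, 0.085], [0, 0, -0.1, 0, 0, 0, 0.085], [0, 0, -0.14, 0, 0, 0, 0.085], [0, 0, -0.18, 0, 0, 0, 0.085], [0, 0, -0.2, 0, 0, 0, 0.085]]'; python3 go.py 16.2 0 0.491 0.162 0.33
python3 - <<'E'
from h import *
c=cam("scene");a=cv2.resize(c["color"][150:320,130:330,::-1],None,fx=2,fy=2)
d=cam("wrist");b=cv2.resize(d["color"][:,:,::-1],(453,340));cv2.imwrite("pics/s6.png",np.hstack([a,b])[:,:800])
E
```

```text
time: 10.85
eef_pos: [0.6197, -0.2228, 0.3537]
tcp_rot: [[0.066, 0.968, -0.241], [0.998, -0.064, 0.014], [-0.001, -0.241, -0.97]]
ft_force: [-0.4, -0.1, -0.7]
width: 0.0854
finger_force: 0.0
[ 0.3755 -0.1435  0.0596] [-13.85  -2.35 -19.87]
```

View pics/s6.png

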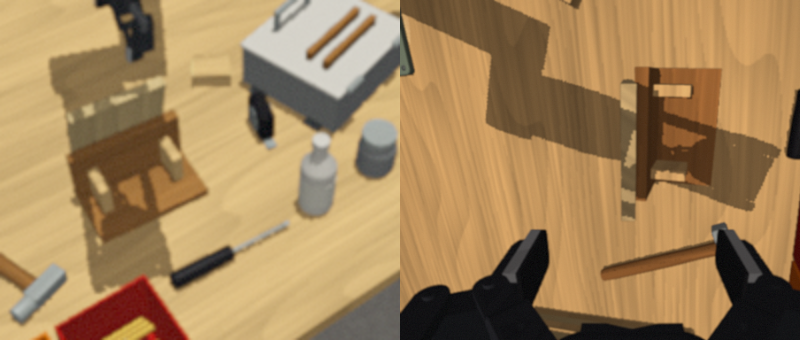

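The panel leans on the board: its top edge is lit at (65–165, 80–120) in the scene view and as the strip at (628, 80–217) in the wrist view. Now to the handle.

```bash
python3 jog.py '[[0.045, -0.017, 0.006, -2, 0, -2, 0.085], [0.09, -0.034, 0.012, -4, -0.5, -5, 0.085], [0.135, -0.051, 0.02, -6, -1, -8, 0.085], [0.18, -0.068, 0.028, -8, -1.3, -11, 0.085], [0.225, -0.086, 0.036, -10, -1.7, -14, 0.085], [0.27, -0.103, 0.044, -12, -2, -17, 0.085], [0.315, -0.12, 0.052, -13, -2.2, -19, 0.085], [0.355, -0.136, 0.057, -13.85, -2.35, -19.87, 0.085]]';python3 jog.py '[[0.02, 0, 0, 0, 0, 0, 0.085], [0.02, 0, 0, 0, 0, 0, 0.085], [0.02, 0, 0, 0, 0, 0, 0.085]]'
python3 - <<'E'
from h import *
c=cam("wrist");save(c,"w7",1.5);import pickle;pickle.dump(c,open("w7.pkl","wb"))
print(proj(c,[[.491,.162,.1315],[.491-.279*.04,.162+.04*.96,.1375],[.491+.279*.04,.162-.04*.96,.1375]])*1.5)
s=cam("scene");print(((proj(s,[[.576,-.144,.186],[.566,-.294,.186]])-[130,150])*2).round())
E
python3 go.py 16.2 0 0.491 0.162 0.1315
```

```text
time: 11.75
eef_pos: [0.4939, 0.1426, 0.3262]
tcp_rot: [[-0.28, 0.96, -0.008], [0.96, 0.28, 0.002], [0.004, -0.007, -1.0]]
ft_force: [0.2, -0.2, -0.4]
width: 0.0851
finger_force: 0.0
time: 12.05
eef_pos: [0.4902, 0.16, 0.3271]
tcp_rot: [[-0.28, 0.96, -0.007], [0.96, 0.28, 0.001], [0.003, -0.007, -1.0]]
ft_force: [0.6, 0.0, -0.4]
width: 0.0848
finger_force: 0.0
[[397.38850139 254.02184883]
 [397.62835759 193.77475725]
 [397.16770368 314.23750323]]
[[163.  76.]
 [ 68. 115.]]
[0.002  0.0021 0.196 ] [-0.35 -0.16 -0.08]
```

View pics/w7.png

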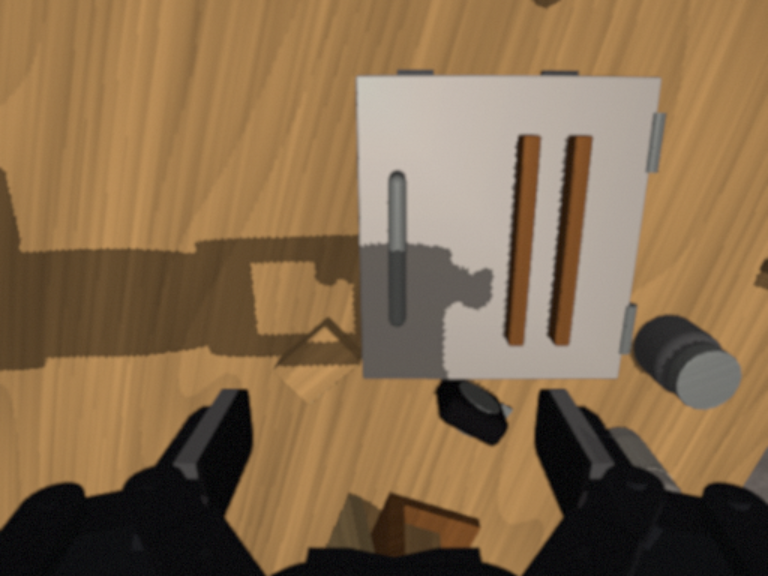

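The bar runs (397,175)-(397,325), matching the prediction, and the panel's projected top edge matches the picture. Descend and grip.

```bash
python3 jog.py '[[0.001, 0.001, 0.04, 0, 0, 0, 0.085], [0.002, 0.002, 0.08, 0, 0, 0, 0.085], [0.002, 0.002, 0.12, 0, 0, 0, 0.085], [0.002, 0.002, 0.16, 0, 0, 0, 0.085], [0.002, 0.002, 0.185, 0, 0, 0, 0.085], [0.002, 0.002, 0.196, 0, 0, 0, 0.085], [0.002, 0.002, 0.196, 0, 0, 0, 0.085]]'; python3 jog.py '[[0, 0, 0, 0, 0, 0, 0], [0, 0, 0, 0, 0, 0, 0], [0, 0, 0, 0, 0, 0, 0], [0, 0, 0, 0, 0, 0, 0], [0, 0, 0, 0, 0, 0, 0], [0, 0, 0, 0, 0, 0, 0], [0, 0, 0, 0, 0, 0, 0], [0, 0, 0, 0, 0, 0, 0]]' 90
```

```text
time: 12.85
eef_pos: [0.4908, 0.1621, 0.131]
tcp_rot: [[-0.277, 0.961, -0.008], [0.961, 0.277, 0.001], [0.003, -0.008, -1.0]]
ft_force: [0.5, -0.3, -0.3]
width: 0.0848
finger_force: 0.0
time: 13.65
eef_pos: [0.4903, 0.1631, 0.133]
tcp_rot: [[-0.279, 0.96, -0.007], [0.96, 0.279, 0.001], [0.003, -0.006, -1.0]]
ft_force: [-2.7, -0.8, 6.3]
width: 0.009
finger_force: 87.9
```

```bash
python3 jog.py '[[0, 0.0005, -0.002, 0.6, 0, 0, 0], [0, 0.001, -0.004, 1.2, 0, 0, 0], [0, 0.0015, -0.006, 2, 0, 0, 0], [0, 0.002, -0.0075, 2.5, 0, 0, 0], [0, 0.0025, -0.0087, 2.9, 0, 0, 0], [0, 0.0025, -0.0087, 2.9, 0, 0, 0]]'; python3 jog.py '[[0, 0, 0, 0, 0, 0, 0], [0, 0, 0, 0, 0, 0, 0]]' | grep -E "eef|ft|wid"
```

```text
time: 14.25
eef_pos: [0.4924, 0.1637, 0.1406]
tcp_rot: [[-0.279, 0.959, -0.058], [0.96, 0.279, -0.013], [0.004, -0.059, -0.998]]
ft_force: [-4.0, -0.6, -9.7]
width: 0.0087
finger_force: 88.1
eef_pos: [0.4925, 0.1637, 0.1408]
ft_force: [-5.0, -0.5, -10.0]
width: 0.0088
```

```bash
python3 jog.py '[[0, 0.0006, -0.0022, 0.7, 0, 0, 0], [0, 0.0012, -0.0044, 1.4, 0, 0, 0], [0, 0.0018, -0.0066, 2.1, 0, 0, 0], [0, 0.0025, -0.0087, 2.9, 0, 0, 0], [0, 0.004, -0.013, 4.3, 0, 0, 0], [0, 0.0055, -0.0172, 5.7, 0, 0, 0], [0, 0.007, -0.0215, 7.2, 0, 0, 0], [0, 0.0088, -0.0257, 8.6, 0, 0, 0]]'; python3 jog.py '[[0, 0, 0, 0, 0, 0, 0], [0, 0, 0, 0, 0, 0, 0], [0, 0, 0, 0, 0, 0, 0], [0, 0, 0, 0, 0, 0, 0], [0, 0, 0, 0, 0, 0, 0]]'
python3 - <<'E'
from h import *
c=cam("scene");a=cv2.resize(c["color"][100:320,130:350,::-1],None,fx=2.7,fy=2.7);cv2.imwrite("pics/s8.png",a)
E
```

```text
time: 15.25
eef_pos: [0.5033, 0.1669, 0.1684]
tcp_rot: [[-0.279, 0.94, -0.198], [0.96, 0.274, -0.054], [0.004, -0.205, -0.979]]
ft_force: [-6.3, -1.5, -0.5]
width: 0.0092
finger_force: 89.3
time: 15.75
eef_pos: [0.5034, 0.1669, 0.1684]
tcp_rot: [[-0.279, 0.94, -0.196], [0.96, 0.274, -0.053], [0.004, -0.203, -0.979]]
ft_force: [-7.7, -0.4, 1.3]
width: 0.0088
finger_force: 89.6
```

View pics/s8.png

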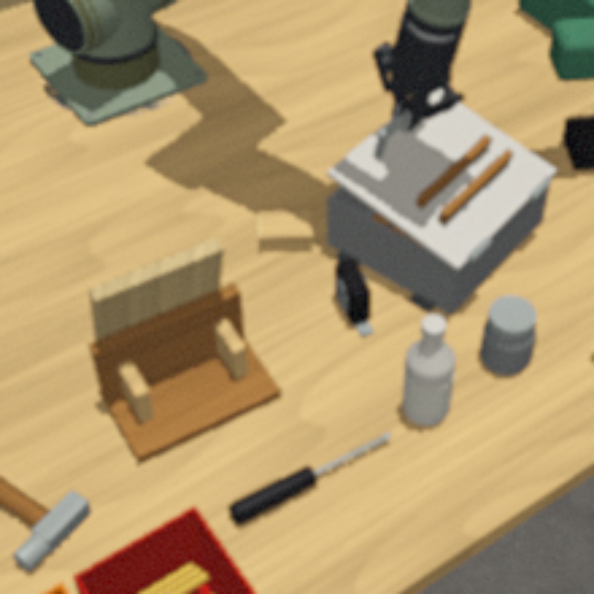

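The panel leans against the rest at (160,290), and the lid is held by the gripper with its front corner at (330,173). I'll check the opening from that corner.

Run:
```python
from h import *
c=cam("scene");X=np.array([.9603,.279,0]);h=np.array([.6932,.1048,.0855])
for t in(0,.1,.15,.2,.25):
    r=np.array([-.2*np.cos(t)+.008*np.sin(t),.2*np.sin(t)+.008*np.cos(t)])
    print(t,((proj(c,[h+r[0]*X+[0,0,r[1]]])-[130,100])*2.7).round(1))
o=get_obs();print(o["eef_pos"],o["qd"].round(2),o["ft_force"],o["finger_force"])
```

```text
0 [[327.  192.6]]
0.1 [[328.  181.5]]
0.15 [[329.  176.2]]
0.2 [[330.2 171. ]]
0.25 [[331.9 166.1]]
[0.50337421 0.16691029 0.16842029] [ 0.03 -0.04 -0.05 -0.11 -0.04 -0.13] [-7.08680081 -1.17193632  0.96425817] 89.62390422821045
```

The corner puts the opening at about 0.2 rad, and it is held still. Handing in.

```bash
python3 -c "
from workcell import manip, vision, get_obs
print(manip.hand_in())"
```

```text
the job is handed in; nothing more can be done
None
```

The panel is standing on the bench leaning against the rest, let go, and the lid is broken free and held by its handle at about 0.2 rad (front edge about 4 cm up); I handed the job in at about 16 s, and no verdict came back.

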